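# Fit the bench pin in its clamp and lock it

## Robot

A 7-joint arm with a two-finger parallel gripper is mounted at the origin on the work surface. World frame = base frame: x ahead of the robot, y to its left, z up, the work surface at z = 0. Lengths are in m, angles in rad, forces in N, time in s.
With the tool pointing down it reaches from about 0.425 to 0.925 m from the base axis. Payload 6.8 kg.
Tool frame: the origin (TCP) lies between the finger pads; the fingertips stand r.tips_ahead ahead of it and the grasp point (between the pads) lies 5 mm behind it (r.tips_ahead is the distance from the TCP to the fingertips, in m); z points along the fingers, y is the line along which they close (so a half turn about z gives the same grasp; the last joint's range is limited). The gripper opens to 85 mm and grips with 20 to 120 N. Pads are 22 mm wide; open, the fingers measure 114 mm over their backs; the gripper's body (76 mm by 85 mm) begins 54 mm behind the grasp point. The pads swing forward as they close: fully open they stand 13 mm farther back than shut.
Start: joints at [-1.452, 0.477, 0.022, 1.555, -0.011, 1.109, -0.083], TCP at [0.152, 0.658, 0.245] pointing down, gripper open.
Joint ranges: [-2.96, 2.96], [-0.34, 2.1], [-1.41, 1.46], [0.24, 2.44], [-1.37, 4.51], [0.17, 1.92], [-2.96, 2.96]. Speed limits (rad/s): [2.39, 2.39, 3.14, 3.14, 3.14, 3.14, 3.14].

## Interface

Orientations are given as a rotation vector (axis times angle).
In Python, from bench import r gives the robot as it stands.
- The arm moves only by the tool move_arm, never from a script. Its argument "rows" is one flat list of numbers, 4 for each row, row after row: the shift along the tool's x, y, z in cm, then the turn about the tool's z in degrees. In form: [tx, ty, tz, twist, tx, ty, tz, twist, ...]. A call has 1 to 10 rows; each row is the pose to reach, as a shift and turn from the pose commanded when the call began, along the tool's axes at that moment; what a row does not reach only later rows make up. A row lasts 1/8 s, in which the tool goes at most 62.5 mm and 10.7 degrees, less where a joint would pass 70% of its speed; a pose out of reach is approached as far as the arm can. A call with a gripper value outside its range is refused whole. "fingers" is the opening, from 0 (shut) to 1 (fully open), set as the call begins (left out, the last holds). The fingers move at their own pace and stop on an object; "newtons" is the grip in N (left out, the last holds). Time passes only in rows, so rows that repeat a pose let the fingers close. It gives the time, the measured TCP pose, the force, the opening and the grip force at its end, in the units of the state.
- r.get_obs(): the state, without advancing time (a new reading comes with each control period).
- r.grab_frame(name): name is "side" or "top"; returns the picture (400x640x3 uint8, blue, green, red); there is no depth.
- r.camera_params(name): a dict with "fx", "fy", "cx", "cy" (pixels), "k1" (the pictures are not rectified: a ray, as slopes to the right and down, at radius r is drawn at 1 + k1 r^2 times it, then the intrinsics apply), "world_from_camera" (4x4, takes a point from camera to world coordinates). Camera axes: x right, y down, z forward; pixel columns grow to the right and rows downward; lengths in m; the calibration is good to about 2 mm. A picture is of the moment at which its call begins. camera_params takes no time and is no camera call.
- r.hand_in(): hands the job in; it is judged then, once.
The state is a dict: "clock": time; "joints": joint angles; "qvel": joint speeds; "tau": joint torques, N m; "tcp_pos": TCP position; "orientation": TCP orientation; "contact_force": force on the tool from outside, world axes, zero at the start; "moment": the same for the moment, N m; "grip_width": finger opening in m; "gripper_force": force on a finger pad.
Only numpy, scipy, OpenCV 4.12 (cv2) and the standard library are available. Lean on these libraries where they do the work, as an engineer would, in place of code of your own. Each camera call takes 0.05 s, during which the arm holds its last target. There are 200 camera calls.

## Task

Get the jeweller's bench ready for sawing. Swing the red-knobbed clamp lever open to the white mark and push the steel block out of the way until it sits wholly on the cork pad; then slide the wooden bench pin tongue first into the slot of the blue clamp until its shoulders are right up against the clamp, and finally swing the lever back to the yellow mark, no further, and let go. Leave everything else on the bench where it is.

Things in the scene. Friction and masses are not known exactly. Their poses are not given: they have to be found in the camera images.
- pin_clamp: Fixed blue clamp, 28 mm high. Origin: middle of the slot's mouth at bench level, in the front face; x points into the slot, z up. Slot: floor is the bench, 60 mm wide, 20 high, 85 deep, mouth flared to 74 mm over the first 18. Front face spans y +-55 mm. Lever pivot on its +y side; marks, 22 mm wide, on the plate at x 91 to 143, y -3 to 127 mm. White mark = open, yellow = locked.
- clamp_lever (a joint): Lever angle, rad, anticlockwise from above positive, 0 to 1.2. 0: open, at its stop, over the white mark; 0.85: 12 mm wide arm centred over the yellow mark; it can go past. Stays where left (about 1.5 N at the knob). Above 0.35 its steel dog stands in the slot and blocks the tongue; at the yellow mark the dog lies in the neck of a fully inserted pin.
- lever_pivot (a point): Lever pivot axis, at clamp x 53, y 59 mm, 35 mm above the bench (fixed to the clamp, same axes as the clamp).
- lever_knob (a point): On the axis of the lever's upright red knob, 60 mm above the bench, 100 mm from the pivot. Knob: cylinder 20 mm across, 38 to 78 mm above the bench; the steel arm under it spans 31 to 39 mm. At angle q the knob lies in direction q - 0.524 rad from the pivot, from the clamp's x axis.
- bench_pin: Flat loose wooden bench pin, 180 mm long, 16 thick, 0.16 kg. Origin: underside, middle of the line of its shoulders; x along the tongue, z up. Body: x -100 to 0 mm, 92 wide, with a saw notch 30 wide, 35 deep in the outer end. Tongue: x 0 to 80, 56 wide, with a 32 wide neck from x 22 to 66. Fully home, its origin and axes coincide with the clamp's.
- steel_block: Bare steel bench block, 75 x 75 mm, 20 mm high, about 0.8 kg, loose, standing in front of the clamp's mouth. Origin: centre of its underside.
- cork_pad: Brown cork pad lying flat on the bench beside the clamp's approach, 110 x 110 mm and about 1 mm thick (no edge to catch on). Origin: its centre at bench level.
- jar: Bystander: round green glass jar with black lid, 64 mm across, 60 mm high. Origin: centre of underside.
- flat_file: Bystander: flat file, about 245 mm long with an orange handle. Origin on bench level near the handle's front end.
- marker: Bystander: black marker pen, 130 mm long, 14 mm thick. Origin under its middle.
- sieve_dish: Bystander: round brass dish, 120 mm across, 35 mm high. Origin: centre of underside.
- brick: Bystander: tan soldering brick, 200 x 100 x 50 mm. Origin: centre of underside.
- ring_mandrel: Bystander: upright steel ring mandrel, foot 60 mm across, 170 mm high. Origin: centre of underside.
- tool_pot: Bystander: white ceramic pot, 70 mm across, 90 mm high. Origin: centre of underside.
Not all that is in view belongs to the job. What is meant by the steel_block is not purple, and is the larger of those in its own colour.

How it is judged:
On the way, in this order (a step that is already met when the one before it is completed fails the run):
1. the lever is open at the white mark and the steel block sits on the cork pad (in either order) (value of joint clamp_lever below 0.15 rad and horizontal distance between steel_block and cork_pad below 0.03 m and height (world z) of steel_block below 0.006 m), for 0.2 s.
2. the bench pin is fully home in the slot with the lever still open (x of bench_pin in the frame of pin_clamp between -0.005 and 0.005 m and y of bench_pin in the frame of pin_clamp between -0.006 and 0.006 m and angle between the x axis of bench_pin and the x axis of pin_clamp, either way round below 0.08 rad and height (world z) of bench_pin below 0.006 m and value of joint clamp_lever below 0.4 rad), for 0.2 s.
3. the lever stands at the yellow mark (value of joint clamp_lever between 0.75 and 0.95 rad and x of bench_pin in the frame of pin_clamp between -0.005 and 0.005 m and y of bench_pin in the frame of pin_clamp between -0.006 and 0.006 m and angle between the x axis of bench_pin and the x axis of pin_clamp, either way round below 0.08 rad and height (world z) of bench_pin below 0.006 m), for 0.2 s.
At the end, for the whole second after the job is handed in: Pin flat in the slot, shoulders within 5 mm of the clamp's face, within 6 mm of mid-slot and 0.08 rad of straight; lever still at the yellow mark (0.85 +- 0.10 rad); steel block flat, centre within 30 mm of the pad's centre; all at rest; no bystander moved over 25 mm (all of step 3 and horizontal distance between steel_block and cork_pad below 0.03 m and height (world z) of steel_block below 0.006 m and velocity of joint clamp_lever between -0.05 and 0.05 rad/s and linear speed of each of bench_pin, steel_block below 0.02 m/s); the robot touches nothing.
It fails at once if the lever is pushed to its far end stop, well past the yellow mark, after the pin is in (value of joint clamp_lever above 1.1 rad and x of bench_pin in the frame of pin_clamp above -0.02 m).
It fails at once if a bystander (jar, file, marker, dish, brick, mandrel, pot) is moved by more than 25 mm (distance of any of jar, flat_file, marker, sieve_dish, brick, ring_mandrel, tool_pot from where it was at the start of the episode above 0.025 m).
It also fails if it takes over 70 s, if anything falls off the work surface, if the arm or the gripper's body presses on something with over 40 N, if the wrist force passes 120 N, or if a joint passes its speed limit or range.

## Working session

There is one attempt and no reset: what is moved stays moved. The work goes in short steps, Python scripts to look and compute and a tool call to move; the robot and the scene stay as the last step left them, time stands still between calls to the robot, and variables do not carry over. Pictures are saved under pics/ and viewed, at most 10 in all, crops included, and the job is handed in when it is done.

Besides the shell and the picture viewer there is one more tool, called after "Emit:" as a command line: name --argument value ..., lists and objects as JSON in quotes. move_arm: Moves the arm, as the interface text tells. Its arguments: {"type":"object","properties":{"rows":{"type":"array"},"fingers":{"type":"number"},"newtons":{"type":"number"}},"required":["rows"]}

```bash
ls; mkdir -p pics
python3 - <<'E'
from bench import r
import cv2
for n in("top","side"):
    cv2.imwrite(f"pics/{n}0.png",r.grab_frame(n)); print(r.camera_params(n))
print(r.get_obs(), r.tips_ahead)
E
```

```text
pics
{'fx': 476.076052604979, 'fy': 476.076052604979, 'cx': 318.852994411274, 'cy': 200.09146023348893, 'k1': -0.002049358413724686, 'world_from_camera': array([[-0.02169593, -0.99236078,  0.12144696,  0.44043792],
       [-0.99974059,  0.02069256, -0.00951713,  0.00996308],
       [ 0.00693138, -0.12162194, -0.9925523 ,  1.30597351],
       [ 0.        ,  0.        ,  0.        ,  1.        ]])}
{'fx': 402.86041080498507, 'fy': 402.86041080498507, 'cx': 310.52636084339537, 'cy': 199.67696240017196, 'k1': 0.023959701233235958, 'world_from_camera': array([[-9.63210700e-01, -1.47494080e-01,  2.24656725e-01,
         3.03776682e-01],
       [-2.68747290e-01,  5.29267076e-01, -8.04767828e-01,
         1.01284750e+00],
       [-2.04917240e-04, -8.35536869e-01, -5.49434345e-01,
         7.65701858e-01],
       [ 0.00000000e+00,  0.00000000e+00,  0.00000000e+00,
         1.00000000e+00]])}
{'clock': 0.1, 'joints': array([-1.45213711,  0.47772018,  0.02233618,  1.5563145 , -0.01149408,
        1.10932051, -0.08307788]), 'qvel': array([ 0.00157352, -0.00184153, -0.00040855, -0.00164642,  0.00060707,
       -0.00311583, -0.00109082]), 'tau': array([ 3.40976891e-03, -5.97758675e+01,  1.61319852e+00, -2.81953669e+01,
        1.27932787e-02,  4.95958739e-03,  9.65432577e-06]), 'tcp_pos': array([0.15164761, 0.65723263, 0.24443705]), 'orientation': array([-3.55343031e-01, -3.12136592e+00,  2.56530836e-03]), 'contact_force': array([-0.48396974,  0.16058329, -0.38688683]), 'moment': array([ 0.01308642, -0.02592032, -0.03035218]), 'gripper_force': 0.0, 'grip_width': 0.08544584785597573} 0.014
```

View pics/top0.png

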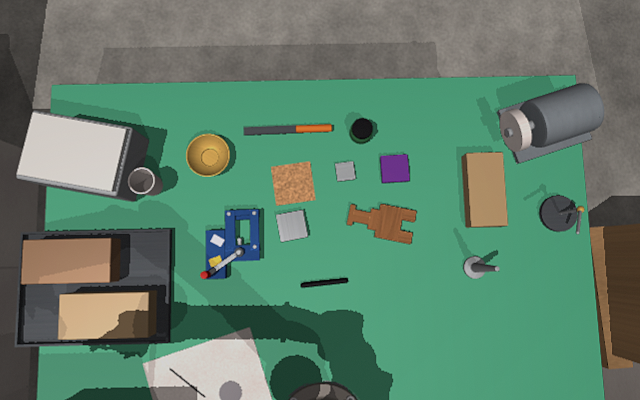

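View pics/side0.png

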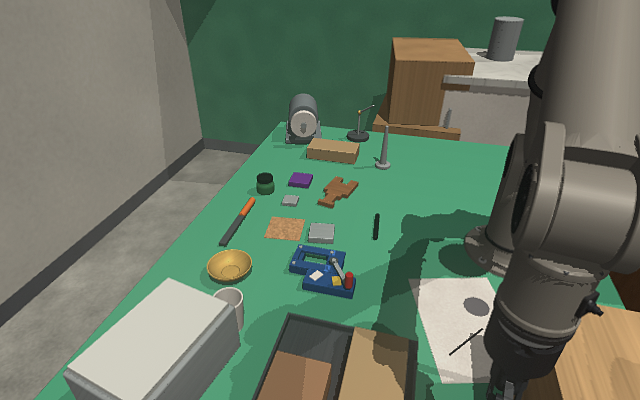

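The top view shows:
- the clamp at about (240,240), with its mouth facing right
- the red knob at (205,274)
- the pad at (293,183)
- the pin at (383,222)

Steel block candidates are large grey (292,225), small grey (345,171) and purple (394,168). By the description it is the larger grey one, (292,225). I'll check this in a crop while measuring.

```bash
cat > h.py <<'E'
import numpy as np, cv2
from bench import r
def ray(n,p):
    c=r.camera_params(n);T=c["world_from_camera"]
    d=np.array([(p[0]-c["cx"])/c["fx"],(p[1]-c["cy"])/c["fy"]]); u=d.copy()
    for _ in range(5): u=d/(1+c["k1"]*(u@u))
    return T[:3,3],T[:3,:3]@np.array([u[0],u[1],1])
def pt(n,p,z):
    o,d=ray(n,p); return (o+d*(z-o[2])/d[2])[:2]
def px(n,P):
    c=r.camera_params(n);T=c["world_from_camera"]
    q=T[:3,:3].T@(np.asarray(P,float)-T[:3,3]);u=q[:2]/q[2];u=u*(1+c["k1"]*(u@u))
    return np.array([c["fx"]*u[0]+c["cx"],c["fy"]*u[1]+c["cy"]])
def blob(im,lo,hi,roi,k=0):
    x0,y0,x1,y1=roi; h=cv2.cvtColor(im,cv2.COLOR_BGR2HSV)
    m=np.zeros(im.shape[:2],np.uint8); m[y0:y1,x0:x1]=cv2.inRange(h,lo,hi)[y0:y1,x0:x1]
    if k: m=cv2.morphologyEx(m,cv2.MORPH_CLOSE,np.ones((k,k)))
    return max(cv2.findContours(m,cv2.RETR_EXTERNAL,cv2.CHAIN_APPROX_NONE)[0],key=cv2.contourArea)
def rect(n,c,z):  # contour -> world min-area rect
    w=np.array([pt(n,p,z) for p in c[:,0]],np.float32)
    return cv2.minAreaRect((w*1000).astype(np.float32)),w
E
python3 - <<'E'
from h import *
im=cv2.imread("pics/top0.png")
c=im[140:300,180:440]; cv2.imwrite("pics/crop0.png",cv2.resize(c,None,fx=3,fy=3,interpolation=cv2.INTER_CUBIC))
h=cv2.cvtColor(im,cv2.COLOR_BGR2HSV)
for n,p in dict(block=(292,225),pad=(293,183),pin=(383,222),clamp=(257,250),knob=(204,275),green=(330,250)).items(): print(n,h[p[1],p[0]])
b=blob(im,(0,0,90),(179,50,255),(270,200,320,250)); print("block",rect("top",b,.02)[0])
b=blob(im,(3,60,90),(25,255,255),(260,150,325,210),5); print("pad",rect("top",b,.001)[0])
b=blob(im,(3,60,60),(25,255,255),(335,195,430,255)); print("pin",rect("top",b,.016)[0],cv2.contourArea(b))
print([tuple(np.round(pt("top",p[0],.016)*1000).astype(int)) for p in cv2.approxPolyDP(b,1.5,True)])
print([tuple(p[0]) for p in cv2.approxPolyDP(b,1.5,True)])
b=blob(im,(100,100,40),(125,255,255),(190,190,275,290)); 
print("clamp",[(tuple(p[0]),tuple(np.round(pt("top",p[0],.028)*1000).astype(int))) for p in cv2.approxPolyDP(b,1.5,True)])
b=blob(im,(0,150,60),(6,255,255),(190,250,230,290)); print("knob",cv2.boundingRect(b),pt("top",b[:,0].mean(0),.07))
E
```

```text
block [110   5 165]
pad [ 14 128 177]
pin [ 12 149 152]
clamp [109 177 131]
knob [  1 190 187]
green [ 76 124 162]
block ((530.71875, 72.92074584960938), (75.6001968383789, 75.44373321533203), 9.632853507995605)
pad ((649.3125610351562, 68.8492431640625), (109.19563293457031, 110.13557434082031), 7.111909866333008)
pin ((539.1664428710938, -169.71170043945312), (180.9317169189453, 92.72265625), 77.39310455322266) 1502.0
[(np.int64(583), np.int64(-87)), (np.int64(531), np.int64(-77)), (np.int64(531), np.int64(-88)), (np.int64(539), np.int64(-94)), (np.int64(533), np.int64(-129)), (np.int64(519), np.int64(-134)), (np.int64(513), np.int64(-153)), (np.int64(497), np.int64(-150)), (np.int64(476), np.int64(-246)), (np.int64(503), np.int64(-253)), (np.int64(509), np.int64(-226)), (np.int64(528), np.int64(-221)), (np.int64(542), np.int64(-227)), (np.int64(536), np.int64(-260)), (np.int64(563), np.int64(-267)), (np.int64(584), np.int64(-172)), (np.int64(568), np.int64(-163)), (np.int64(573), np.int64(-150)), (np.int64(563), np.int64(-141)), (np.int64(569), np.int64(-106)), (np.int64(586), np.
[... 1094 characters left out ...]
int32(207), np.int32(261)), (np.int64(440), np.int64(299))), ((np.int32(210), np.int32(257)), (np.int64(450), np.int64(291))), ((np.int32(220), np.int32(254)), (np.int64(458), np.int64(264))), ((np.int32(222), np.int32(260)), (np.int64(442), np.int64(259))), ((np.int32(232), np.int32(253)), (np.int64(460), np.int64(232))), ((np.int32(236), np.int32(247)), (np.int64(475), np.int64(222))), ((np.int32(241), np.int32(247)), (np.int64(475), np.int64(208))), ((np.int32(244), np.int32(253)), (np.int64(459), np.int64(200))), ((np.int32(232), np.int32(260)), (np.int64(441), np.int64(232))), ((np.int32(259), np.int32(259)), (np.int64(442), np.int64(160)))]
knob (200, 271, 8, 8) [0.40561501 0.29668239]
```

View pics/crop0.png

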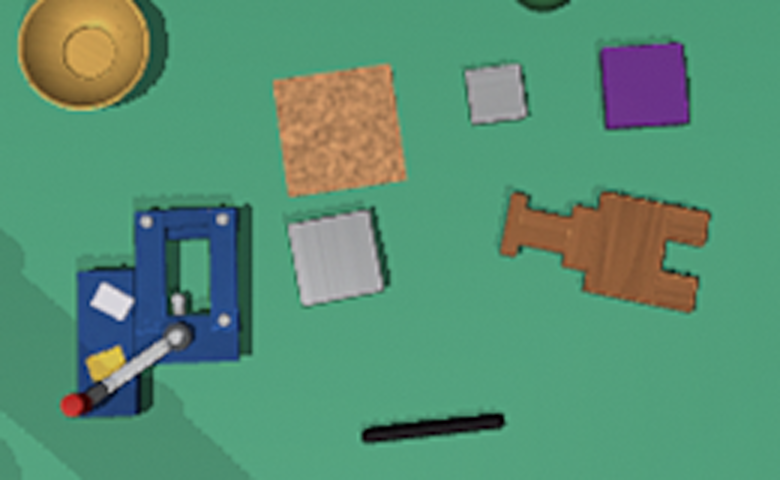

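The crop confirms that the grey 75 mm block at (292,225) is the right one: the small grey at (345,171) is smaller and the other is purple. The lever lies past the yellow mark. The pin's tongue already points at the clamp.

Run:
```python
from h import *
im=cv2.imread("pics/top0.png"); b=blob(im,(100,100,40),(125,255,255),(190,190,275,290))[:,0]
def fit(sel,z,name):
    w=np.array([pt("top",p,z) for p in b[sel]],np.float32)*1000
    vx,vy,x,y=cv2.fitLine(w,cv2.DIST_HUBER,0,.01,.01).ravel(); print(name,len(w),"ang",np.degrees(np.arctan2(vy,vx)).round(2),"at",x.round(1),y.round(1))
x,y=b[:,0],b[:,1]
fit((x>250)&(y>212)&(y<256),0,"front z0"); fit((x>250)&(y>212)&(y<256),.028,"front z28")
fit((y<214)&(x>228)&(x<255),.028,"far side"); fit((y>255)&(x>236)&(x<256),.028,"near side")
fit((x<228)&(x>220)&(y>213)&(y<227),.028,"back"); fit((x<209)&(y>233)&(y<255),.02,"plate back")
h=cv2.cvtColor(im,cv2.COLOR_BGR2HSV)
for rr in (225,235,245): print([tuple(v) for v in h[rr,252:266]])
o=r.get_obs(); print(o["joints"][6])
# marks, yellow/white centroids
for n,lo,hi in(("yellow",(20,120,100),(35,255,255)),("white",(90,0,190),(130,60,255))):
    m=blob(im,lo,hi,(205,230,228,272)); print(n,cv2.boundingRect(m),pt("top",m[:,0].mean(0),.015))
```

```text
front z0 43 ang 1.5 at 492.3 164.5
front z28 43 ang 1.5 at 491.2 161.2
far side 26 ang -88.02 at 575.5 206.8
near side 24 ang -88.51 at 441.9 195.8
back 13 ang 0.13 at 546.8 251.0
plate back 21 ang 0.4 at 477.5 303.3
[(np.uint8(109), np.uint8(178), np.uint8(132)), (np.uint8(109), np.uint8(176), np.uint8(132)), (np.uint8(109), np.uint8(177), np.uint8(131)), (np.uint8(109), np.uint8(175), np.uint8(131)), (np.uint8(109), np.uint8(174), np.uint8(133)), (np.uint8(109), np.uint8(175), np.uint8(137)), (np.uint8(108), np.uint8(175), np.uint8(102)), (np.uint8(81), np.uint8(138), np.uint8(76)), (np.uint8(74), np.uint8(139), np.uint8(86)), (np.uint8(76), np.uint8(137), np.uint8(84)), (np.uint8(77), np.uint8(132), np.uint8(83)), (np.uint8(76), np.uint8(136), np.uint8(73)), (np.uint8(76), np.uint8(130), np.uint8(145)), (np.uint8(76), np.uint8(127), np.uint8(167))]
[(np.uint8(109), np.uint8(178), np.uint8(132)), (np.uint8(108), np.uint8(178), np.uint8(132)), (np.uint8(108), np.uint8(178), np.uint8(132)), (np.uint8(109), np.uint8(175), np.uint8(134)), (np.uint8(109), np.uint8(176), np.uint8(136)), 
[... 471 characters left out ...]
4), np.uint8(25), np.uint8(142)), (np.uint8(20), np.uint8(9), np.uint8(169)), (np.uint8(23), np.uint8(13), np.uint8(153)), (np.uint8(112), np.uint8(86), np.uint8(128)), (np.uint8(108), np.uint8(189), np.uint8(146)), (np.uint8(109), np.uint8(180), np.uint8(142)), (np.uint8(109), np.uint8(186), np.uint8(78)), (np.uint8(73), np.uint8(136), np.uint8(71)), (np.uint8(76), np.uint8(136), np.uint8(86)), (np.uint8(76), np.uint8(137), np.uint8(82)), (np.uint8(77), np.uint8(138), np.uint8(72)), (np.uint8(76), np.uint8(127), np.uint8(147)), (np.uint8(76), np.uint8(125), np.uint8(167))]
-0.08307788456052476
yellow (209, 256, 13, 11) [0.44005944 0.28097317]
white (211, 235, 11, 11) [0.49668777 0.27787343]
```

Emit:
move_arm --rows '[0,0,0,-10,0,0,0,-13,0,0,0,-13]'

```text
clock: 0.48
tcp_pos: [0.1518, 0.6574, 0.2448]
orientation: [-0.001, -3.141, 0.001]
contact_force: [-0.1, 0.3, -0.4]
grip_width: 0.0856
gripper_force: 0.0
```

Emit:
move_arm --rows '[-2.5,-3.6,0,10,-5.1,-7.2,0,20,-7.6,-10.8,0,30,-10.2,-14.4,0,40,-12.7,-18,0,50,-15.2,-21.6,0,60,-17.8,-25.2,0,70,-20.3,-28.8,0,80,-22.9,-32.4,3,90,-25.4,-36,9,90]'

```text
clock: 1.72
tcp_pos: [0.4039, 0.3033, 0.1656]
orientation: [-2.225, -2.217, -0.008]
contact_force: [0.4, 0.6, -1.0]
grip_width: 0.0854
gripper_force: 0.0
```

Run:
```python
from h import *
im=r.grab_frame("top"); s=r.grab_frame("side")
print(r.get_obs()["joints"].round(2),r.get_obs()["tcp_pos"])
b=blob(s,(0,150,60),(6,255,255),(300,230,380,310)); x,y,w,h=cv2.boundingRect(b); print(x,y,w,h)
print(px("side",(.406,.297,.078)),px("side",(.406,.297,.06)))
a=np.hstack([cv2.resize(i,(400,400)) for i in(im[150:350,120:320],s[150:350,240:440])]);cv2.imwrite("pics/a1.png",a)
```

```text
[-1.09  0.31  0.39  2.07 -0.16  0.8  -0.61] [0.40142944 0.2972719  0.16080962]
345 272 8 16
[349.35587348 274.25127424] [348.97277559 279.65971488]
```

View pics/a1.png

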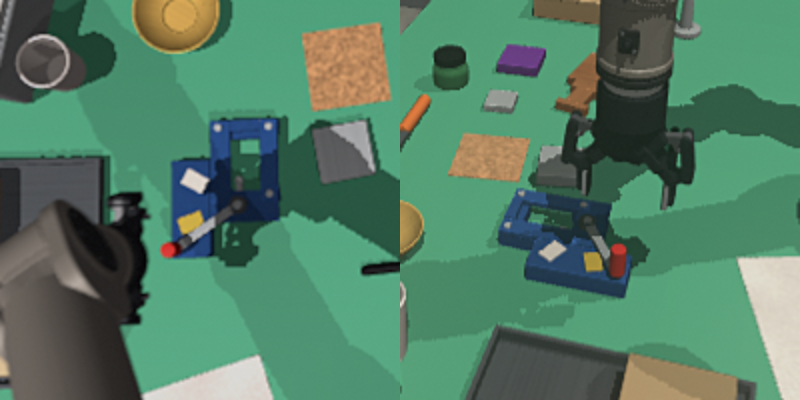

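The top crop shows the gripper over the knob once parallax is allowed for. The side crop shows the knob top at about (349,273), which agrees with my estimate.

Emit:
move_arm --rows '[0,0,4,0,0,0,7,0,0,0,8,0,0,0,8,0]'

```text
clock: 2.33
tcp_pos: [0.4017, 0.3038, 0.085]
orientation: [-2.221, -2.221, 0.001]
contact_force: [-0.7, 0.2, -0.0]
grip_width: 0.0856
gripper_force: 0.0
```

Emit:
move_arm --rows '[0,0,0,0,0,0,0,0,0,0,0,0,0,0,0,0,0,0,0,0]' --fingers 0.1 --newtons 20

```text
clock: 2.95
tcp_pos: [0.4025, 0.3036, 0.0853]
orientation: [2.221, 2.221, 0.002]
contact_force: [2.9, -0.8, 4.2]
grip_width: 0.017
gripper_force: 19.3
```

Run:
```python
from h import *
o=r.get_obs(); print(r.tips_ahead,o["tcp_pos"],o["grip_width"])
P=np.array([461.4,214]); k=o["tcp_pos"][:2]*1000; d=k-P; print(np.hypot(*d), np.arctan2(d[1],d[0])-np.radians(91.5)+.524)
f=lambda q:P+100*np.array([np.cos(q-.524+np.radians(91.5)),np.sin(q-.524+np.radians(91.5))])
for q in np.linspace(1.09,0.02,9): print(round(q,2),((f(q)-f(1.09))/10).round(1)[::-1])  # tx=dy, ty=dx
```

```text
0.014 [0.40254194 0.30361572 0.0853078 ] 0.017014870571773765
107.21589725495879 1.0789486633682392
1.09 [0. 0.]
0.96 [0.7 1.2]
0.82 [1.2 2.4]
0.69 [1.5 3.7]
0.56 [1.7 5. ]
0.42 [1.7 6.3]
0.29 [1.5 7.7]
0.15 [1.1 9. ]
0.02 [ 0.6 10.2]
```

Emit:
move_arm --rows '[0,0,0,0,0,0,0,0,-0.6,0.2,0.8,0,-0.6,0.2,0.8,0]' --fingers 0.6

```text
clock: 3.45
tcp_pos: [0.4034, 0.2963, 0.076]
orientation: [2.222, 2.22, -0.003]
contact_force: [0.1, -0.4, 0.4]
grip_width: 0.0511
gripper_force: 0.0
```

Emit:
move_arm --rows '[0,0,0,0,0,0,0,0,0,0,0,0]' --fingers 0.1

```text
clock: 3.82
tcp_pos: [0.4037, 0.2977, 0.0769]
orientation: [-2.221, -2.222, 0.0]
contact_force: [-1.5, 0.4, 0.9]
grip_width: 0.0188
gripper_force: 20.5
```

Emit:
move_arm --rows '[0.7,1.2,0,0,1.2,2.4,0,0,1.5,3.7,0,0,1.7,5.0,0,0,1.7,6.3,0,0,1.5,7.7,0,0,1.1,9,0,0,0.6,10.2,0,0,0.6,10.2,0,0,0.6,10.2,0,0]'

```text
clock: 5.08
tcp_pos: [0.5065, 0.3016, 0.0767]
orientation: [2.221, 2.219, -0.001]
contact_force: [0.3, -4.7, 2.1]
grip_width: 0.0189
gripper_force: 20.8
```

Emit:
move_arm --rows '[0,0,0,0,0,0,0,0,0,0,0,0,0,0,-5,0,0,0,-8,0]' --fingers 1

```text
clock: 5.7
tcp_pos: [0.5063, 0.3041, 0.1587]
orientation: [2.221, 2.222, 0.003]
contact_force: [0.2, 0.3, 0.7]
grip_width: 0.0854
gripper_force: 0.0
```

Emit:
move_arm --rows '[-3,0.3,0,10,-6,0.6,0,20,-9,0.9,0,30,-12,1.2,0,40,-15,1.5,0,50,-18,1.8,0,60,-21,2.1,0,70,-22.9,2.4,0,80,-22.9,2.4,0,80.4,-22.9,2.4,0,80.4]'

```text
clock: 6.95
tcp_pos: [0.5298, 0.0758, 0.1567]
orientation: [-3.129, -0.27, 0.0]
contact_force: [0.2, 1.0, 0.6]
grip_width: 0.0853
gripper_force: 0.0
```

Run:
```python
from h import *
from scipy.spatial.transform import Rotation as R
s=r.grab_frame("side");o=r.get_obs()
m=R.from_rotvec(o["orientation"]).as_matrix(); print(o["joints"].round(2),o["tcp_pos"],m.round(3))
b=blob(s,(0,150,60),(6,255,255),(290,230,380,310)); print(cv2.boundingRect(b),px("side",(.509,.302,.078)))
d=np.array([.5307,.0729,0])-o["tcp_pos"]; print("tool shift cm",(m.T@d*100).round(2))
```

```text
[-0.86  0.45  0.77  2.01 -0.42  0.84 -1.25] [0.52977314 0.07598843 0.15673895] [[ 0.985  0.171 -0.   ]
 [ 0.171 -0.985  0.001]
 [-0.    -0.001 -1.   ]]
(305, 267, 8, 16) [307.89791888 267.71609992]
tool shift cm [ 0.04  0.33 15.67]
```

Emit:
move_arm --rows '[0,0.3,5,0,0,0.3,9,0,0,0.3,12,0,0,0.3,13.8,0,0,0.3,13.8,0,0,0.3,13.8,0]'

```text
clock: 7.75
tcp_pos: [0.5311, 0.0718, 0.0198]
orientation: [-3.13, -0.264, -0.002]
contact_force: [0.5, -0.4, 0.7]
grip_width: 0.0857
gripper_force: 0.0
```

Run:
```python
from h import *
s=r.grab_frame("side");print(r.get_obs()["tcp_pos"])
print(px("side",(.5307,.0729,0)))
cv2.imwrite("pics/a2.png",cv2.resize(s[180:280,260:400],None,fx=5,fy=5,interpolation=cv2.INTER_CUBIC))
```

```text
[0.53125944 0.07179776 0.01992722]
[321.74410144 235.38019736]
```

View pics/a2.png

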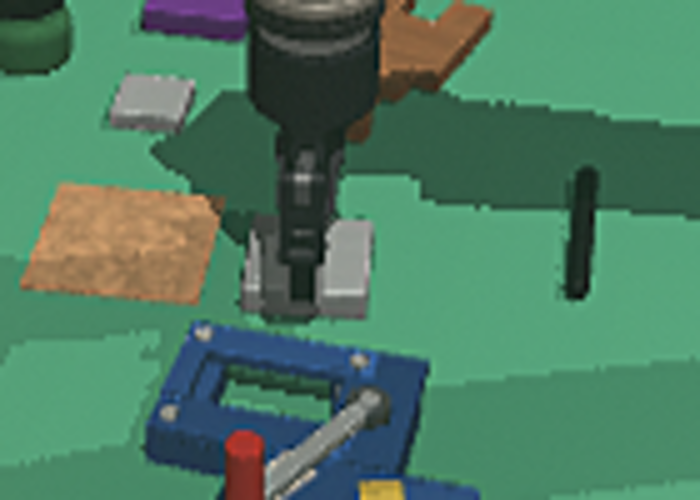

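The side crop shows the open fingers straddling the block, with the tips near its lower edge at about (320,240). Next I close on it and drag.

Emit:
move_arm --rows '[0,0,0,0,0,0,0,0,0,0,0,0]' --fingers 0.7 --newtons 30

```text
clock: 8.18
tcp_pos: [0.5312, 0.0716, 0.0202]
orientation: [-3.13, -0.263, -0.003]
contact_force: [-1.7, 1.0, 6.7]
grip_width: 0.0736
gripper_force: 33.1
```

Run:
```python
from h import *
from scipy.spatial.transform import Rotation as R
o=r.get_obs(); m=R.from_rotvec(o["orientation"]).as_matrix()
print(r.tips_ahead,o["tcp_pos"],(m.T@(np.array([.6493,.0688,o["tcp_pos"][2]])-o["tcp_pos"])*100).round(2))
```

```text
0.014 [0.53122602 0.07161077 0.02018135] [11.59  2.25  0.02]
```

Emit:
move_arm --rows '[1.5,0.3,0,0,3.2,0.6,0,0,5,1,0,1,6.8,1.3,0,2,8.6,1.7,0,2,10.2,2,0,2,11.3,2.2,0,2,11.6,2.3,0,2,11.6,2.3,0,2,11.6,2.3,0,2]'

```text
clock: 9.43
tcp_pos: [0.6475, 0.0689, 0.02]
orientation: [-3.133, -0.209, 0.003]
contact_force: [-6.4, 0.8, 9.2]
grip_width: 0.0741
gripper_force: 34.0
```

Emit:
move_arm --rows '[0,0,0,0,0,0,0,0,0,0,-4,0,0,0,-9,0,0,0,-13,0]' --fingers 1

```text
clock: 10.05
tcp_pos: [0.6491, 0.068, 0.1508]
orientation: [3.134, 0.208, 0.002]
contact_force: [0.8, 0.4, -0.6]
grip_width: 0.0853
gripper_force: 0.0
```

Run:
```python
from h import *
from scipy.spatial.transform import Rotation as R
o=r.get_obs(); m=R.from_rotvec(o["orientation"]).as_matrix()
# prong grip point: pin origin, yaw
a=np.radians(77.6); ux=np.array([np.cos(a),np.sin(a)]); uy=np.array([-ux[1],ux[0]])
O=np.array([.5392,-.1697])+.01*ux
for s in(1,-1):
    g=O-.084*ux+s*.0305*uy
    d=np.r_[g,.0]-o["tcp_pos"]; print(s,O,g,(m.T@d*100).round(2))
ya=np.degrees(np.arctan2(m[1,0],m[0,0])); print("yaw",ya,"twist",ya-77.6)
```

```text
1 [ 0.54134735 -0.15993328] [ 0.49352108 -0.23542432] [-19.45  28.01  15.06]
-1 [ 0.54134735 -0.15993328] [ 0.55309809 -0.24852318] [-13.72  30.1   15.07]
yaw 7.590393674146858 twist -70.00960632585314
```

Emit:
move_arm --rows '[-2.4,3.5,0,-9,-4.9,7,0,-18,-7.3,10.5,0,-27,-9.7,14,0,-36,-12.2,17.5,0,-45,-14.6,21,0,-54,-17,24.5,0,-63,-19.5,28,0,-70,-19.5,28,0,-70,-19.5,28,0,-70]' --fingers 0.55

```text
clock: 11.3
tcp_pos: [0.4927, -0.235, 0.1489]
orientation: [2.449, 1.967, 0.001]
contact_force: [0.4, 0.5, -0.5]
grip_width: 0.0467
gripper_force: 0.0
```

Run:
```python
from h import *
from scipy.spatial.transform import Rotation as R
t=r.grab_frame("top");o=r.get_obs(); m=R.from_rotvec(o["orientation"]).as_matrix()
b=blob(t,(0,0,60),(179,50,255),(265,155,325,215)); print("block",rect("top",b,.021)[0])
print(o["tcp_pos"],np.degrees(np.arctan2(m[1,0],m[0,0])),o["joints"].round(2))
print((m.T@(np.array([.4931,-.2374,0])-o["tcp_pos"])*100).round(2))
s=r.grab_frame("side");print(px("side",(.4931,-.2374,.016)))
cv2.imwrite("pics/a3.png",cv2.resize(np.hstack([t[170:270,330:430],s[140:240,290:390]]),None,fx=4,fy=4,interpolation=cv2.INTER_CUBIC))
```

```text
block ((645.7424926757812, 70.25881958007812), (75.19621276855469, 75.5424575805664), 7.419205665588379)
[ 0.49300338 -0.23422942  0.14880819] 77.63435484396207 [-0.03  0.41  0.45  1.98 -0.25  0.8   0.35]
[-0.31  0.07 14.88]
[352.95920264 182.23011089]
```

View pics/a3.png

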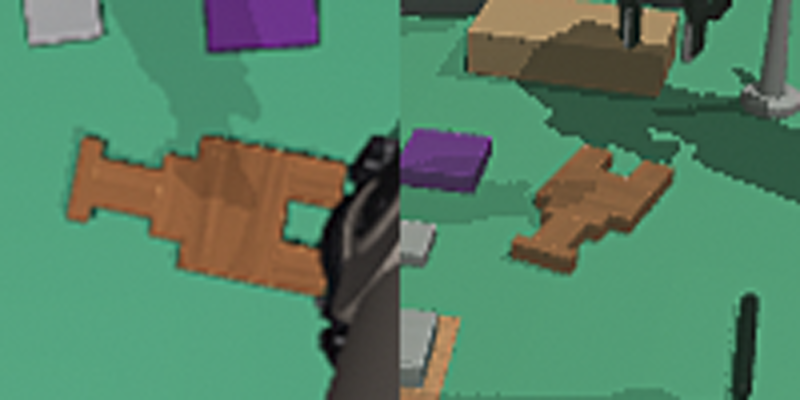

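The top crop shows the pin unmoved with its prongs at about (410,207) and (405,238), and the side crop shows its notch clear. The block is on the pad, 4 mm off centre. Now I descend on the near prong.

Emit:
move_arm --rows '[-0.3,0,5,0,-0.3,0,9,0,-0.3,0,11,0,-0.3,0,12,0,-0.3,0,12.4,0,-0.3,0,12.4,0]'

```text
clock: 12.15
tcp_pos: [0.4922, -0.238, 0.0253]
orientation: [2.447, 1.969, 0.001]
contact_force: [-0.2, -0.5, -0.2]
grip_width: 0.0467
gripper_force: 0.0
```

Emit:
move_arm --rows '[0,0,0.2,0,0,0,0.4,0,0,0,0.4,0]'

```text
clock: 12.52
tcp_pos: [0.4917, -0.2381, 0.0209]
orientation: [2.448, 1.969, 0.0]
contact_force: [0.5, 0.9, 0.1]
grip_width: 0.0468
gripper_force: 0.0
```

Emit:
move_arm --rows '[0,0,0,0,0,0,0,0,0,0,0,0]' --fingers 0.2 --newtons 40

```text
clock: 12.9
tcp_pos: [0.492, -0.2383, 0.0212]
orientation: [2.448, 1.968, 0.001]
contact_force: [0.1, 0.5, 5.9]
grip_width: 0.0298
gripper_force: 40.0
```

Run:
```python
from h import *
from scipy.spatial.transform import Rotation as R
t=r.grab_frame("top");o=r.get_obs(); m=R.from_rotvec(o["orientation"]).as_matrix()
print(o["tcp_pos"],np.degrees(np.arctan2(m[1,0],m[0,0])),o["contact_force"])
# tongue + visible body corners
b=blob(t,(3,60,60),(25,255,255),(335,195,430,255)); w=rect("top",b,.016)[1]*1000
q=cv2.approxPolyDP(b,1.5,True); print([tuple(np.round(pt("top",p[0],.016)*1000).astype(int).tolist()) for p in q])
```

```text
[ 0.49199713 -0.23827219  0.02117621] 77.59551317422525 [-0.95197047  1.2607867   5.94068992]
[(580, -87), (531, -77), (531, -88), (539, -94), (533, -129), (519, -134), (511, -153), (497, -150), (479, -225), (493, -220), (536, -224), (542, -230), (539, -241), (566, -253), (584, -172), (568, -166), (571, -144), (563, -141), (569, -106), (586, -95)]
```

Emit:
move_arm --rows '[2,-0.4,0,-1.5,4.7,-0.9,0,-3.5,7.5,-1.5,0,-5.5,10.3,-2,0,-7.5,13,-2.6,0,-9.5,15.7,-3.1,0,-11.5,18,-3.6,0,-13.5,18.9,-3.8,0,-13.9,18.9,-3.8,0,-13.9,18.9,-3.8,0,-13.9]'

```text
clock: 14.2
tcp_pos: [0.4953, -0.0424, 0.0211]
orientation: [-2.187, -2.254, -0.003]
contact_force: [-0.2, 3.7, 7.5]
grip_width: 0.0294
gripper_force: 40.4
```

Run:
```python
from h import *
from scipy.spatial.transform import Rotation as R
t=r.grab_frame("top");o=r.get_obs(); m=R.from_rotvec(o["orientation"]).as_matrix()
print(o["tcp_pos"],np.degrees(np.arctan2(m[1,0],m[0,0])),o["contact_force"])
b=blob(t,(3,60,60),(20,255,255),(255,190,340,255)); 
q=cv2.approxPolyDP(b,1.5,True); print([tuple(p[0].tolist())+tuple(np.round(pt("top",p[0],.016)*1000).astype(int).tolist()) for p in q])
s=r.grab_frame("side")
cv2.imwrite("pics/a4.png",cv2.resize(np.hstack([t[180:290,190:340],s[180:290,270:420]]),None,fx=2.6,fy=2.6,interpolation=cv2.INTER_CUBIC))
```

```text
[ 0.49529309 -0.04235595  0.02115082] 91.71477602119667 [0.19548079 3.95406564 7.3059551 ]
[(321, 211, 568, -8), (303, 211, 569, 41), (302, 217, 553, 44), (295, 218, 551, 63), (292, 223, 537, 72), (278, 223, 538, 110), (277, 219, 549, 112), (273, 219, 549, 123), (273, 238, 498, 124), (277, 239, 495, 113), (279, 234, 508, 107), (293, 234, 507, 70), (295, 238, 496, 64), (302, 238, 496, 45), (303, 244, 480, 43), (313, 244, 479, 16), (314, 233, 509, 13)]
```

View pics/a4.png

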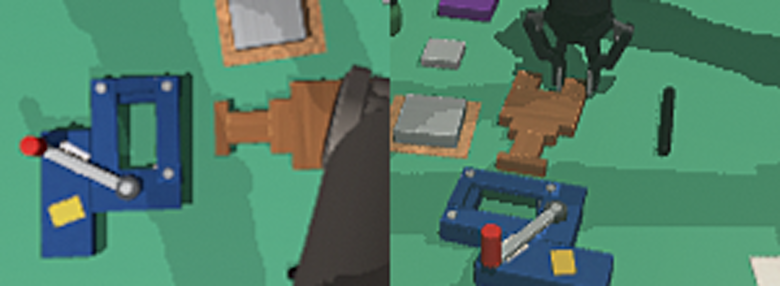

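The view shows the lever over white, and the tongue tip at (273,228) lined up with the slot. Now I insert.

Emit:
move_arm --rows '[1.5,0,0,0,3,0,0,0,4.5,0,0,0,6,0,0,0,7.5,0,0,0,9,0,0,0,10,0,0,0,10.8,0,0,0,11,0,0,0,11,0,0,0]'

```text
clock: 15.55
tcp_pos: [0.492, 0.0655, 0.0212]
orientation: [2.19, 2.252, 0.001]
contact_force: [0.1, -2.4, 6.4]
grip_width: 0.03
gripper_force: 40.5
```

Emit:
move_arm --rows '[0.2,0,0,0,0.4,0,0,0,0.6,0,0,0,0.7,0,0,0,0.7,0,0,0]'

```text
clock: 16.18
tcp_pos: [0.4918, 0.0719, 0.0211]
orientation: [2.191, 2.251, 0.0]
contact_force: [-0.2, -3.5, 8.7]
grip_width: 0.0298
gripper_force: 40.5
```

Emit:
move_arm --rows '[0.1,0,0,0,0.2,0,0,0,0.3,0,0,0,0.3,0,0,0]'

```text
clock: 16.68
tcp_pos: [0.4917, 0.0735, 0.0211]
orientation: [2.191, 2.249, -0.001]
contact_force: [-0.1, -7.8, 8.6]
grip_width: 0.0296
gripper_force: 40.5
```

Emit:
move_arm --rows '[0.1,0,0,0,0.2,0,0,0,0.3,0,0,0,0.3,0,0,0]'

```text
clock: 17.18
tcp_pos: [0.4917, 0.0737, 0.0211]
orientation: [2.192, 2.245, -0.004]
contact_force: [0.5, -15.2, 8.4]
grip_width: 0.0295
gripper_force: 40.6
```

The force rises to 15 N with no further travel, so the shoulders are seated. Now I relax and release.

Emit:
move_arm --rows '[-0.3,0,0,0,-0.4,0,0,0]'

```text
clock: 17.42
tcp_pos: [0.4918, 0.0735, 0.0212]
orientation: [2.191, 2.25, -0.0]
contact_force: [-0.1, -3.1, 8.2]
grip_width: 0.0296
gripper_force: 40.5
```

Emit:
move_arm --rows '[0,0,0,0,0,0,0,0,0,0,0,0,0,0,-4,0,0,0,-9,0,0,0,-14,0]' --fingers 0.5

```text
clock: 18.18
tcp_pos: [0.4915, 0.0738, 0.162]
orientation: [-2.191, -2.251, 0.001]
contact_force: [0.9, 1.3, 0.1]
grip_width: 0.0425
gripper_force: 0.0
```

Run:
```python
from h import *
from scipy.spatial.transform import Rotation as R
t=r.grab_frame("top");s=r.grab_frame("side");o=r.get_obs(); m=R.from_rotvec(o["orientation"]).as_matrix()
print(o["tcp_pos"],np.degrees(np.arctan2(m[1,0],m[0,0])))
b=blob(t,(3,60,60),(20,255,255),(240,190,340,255)); 
q=cv2.approxPolyDP(b,1.5,True); print([tuple(p[0].tolist())+tuple(np.round(pt("top",p[0],.016)*1000).astype(int).tolist()) for p in q])
k=blob(s,(0,150,60),(6,255,255),(290,230,380,310)); print(cv2.boundingRect(k))
cv2.imwrite("pics/a5.png",cv2.resize(np.hstack([t[180:290,190:340],s[180:290,270:420]]),None,fx=2.6,fy=2.6,interpolation=cv2.INTER_CUBIC))
print("to knob",(m.T@(np.array([.5075,.3015,0])-o["tcp_pos"])*100).round(2))
```

```text
[0.49498501 0.0743617  0.16537969] 91.50266433983843
[(274, 190, 629, 120), (276, 204, 590, 115), (314, 199, 602, 11), (313, 190, 626, 13), (307, 190, 627, 29), (308, 194, 616, 27), (305, 196, 610, 35), (281, 199, 603, 101), (278, 190, 628, 109)]
(305, 266, 8, 17)
to knob [22.62  1.71 16.62]
```

View pics/a5.png

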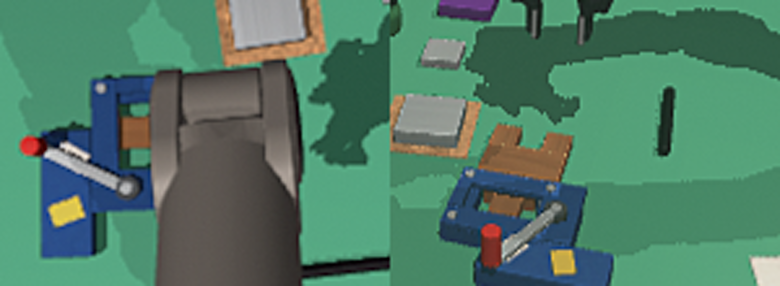

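The pin is home: its shoulders sit against the clamp in the side crop at about (467,197) on the left. Now to the knob.

Emit:
move_arm --rows '[3,0.2,0,0,7,0.5,0,0,11,0.8,0,0,15,1.1,0,0,19,1.4,0,0,21.5,1.6,0,0,22.6,1.6,0,0,22.6,1.6,0,0,22.6,1.6,0,0]' --fingers 0.7

```text
clock: 19.4
tcp_pos: [0.5024, 0.2981, 0.1608]
orientation: [2.194, 2.248, -0.001]
contact_force: [0.6, -0.7, -0.1]
grip_width: 0.0597
gripper_force: 0.0
```

Run:
```python
from h import *
from scipy.spatial.transform import Rotation as R
t=r.grab_frame("top");o=r.get_obs(); m=R.from_rotvec(o["orientation"]).as_matrix()
print(o["tcp_pos"],(m.T@(np.array([.507,.3015,.077])-o["tcp_pos"])*100).round(2))
b=blob(t,(3,60,60),(20,255,255),(255,205,320,255))
q=cv2.approxPolyDP(b,1.5,True); print([tuple(p[0].tolist())+tuple(np.round(pt("top",p[0],.016)*1000).astype(int).tolist()) for p in q])
```

```text
[0.50236148 0.29816168 0.16087535] [0.33 0.47 8.39]
[(295, 212, 567, 63), (260, 213, 566, 158), (260, 246, 477, 159), (296, 245, 478, 62), (296, 236, 502, 62), (284, 235, 505, 94), (282, 228, 524, 99), (284, 223, 538, 93), (295, 223, 537, 64)]
```

Emit:
move_arm --rows '[0.3,0.5,3,0,0.3,0.5,6,0,0.3,0.5,8,0,0.3,0.5,8.4,0,0.3,0.5,8.4,0,0.3,0.5,8.4,0]'

```text
clock: 20.2
tcp_pos: [0.5077, 0.3034, 0.0779]
orientation: [2.192, 2.25, 0.003]
contact_force: [0.0, -0.5, 0.4]
grip_width: 0.0597
gripper_force: 0.0
```

Emit:
move_arm --rows '[0,0,0,0,0,0,0,0,0,0,0,0,0,0,0,0]' --fingers 0.1 --newtons 20

```text
clock: 20.7
tcp_pos: [0.5071, 0.3033, 0.0772]
orientation: [-2.192, -2.25, -0.001]
contact_force: [-1.3, -1.2, 4.9]
grip_width: 0.0191
gripper_force: 19.8
```

Run:
```python
from h import *
from scipy.spatial.transform import Rotation as R
o=r.get_obs(); m=R.from_rotvec(o["orientation"]).as_matrix()
P=np.array([461.4,214]);B=np.radians(91.5)
d=o["tcp_pos"][:2]*1000-P; print(o["tcp_pos"],np.hypot(*d),np.arctan2(d[1],d[0])-B+.524)
f=lambda q:P+100*np.array([np.cos(q-.524+B),np.sin(q-.524+B)])
for q in np.linspace(.02,.85,8): print(round(q,2),(m.T@np.r_[(f(q)-f(.02))/10,0]).round(1), f(q).round(1))
```

```text
[0.50709587 0.30328036 0.0772211 ] 100.29504240668057 0.024757667011165108
0.02 [0. 0. 0.] [507.4 302.8]
0.14 [ 0.5 -1.1  0. ] [496.6 307.6]
0.26 [ 0.9 -2.2 -0. ] [485.2 311.1]
0.38 [ 1.1 -3.4 -0. ] [473.6 313.3]
0.49 [ 1.2 -4.5 -0. ] [461.8 314. ]
0.61 [ 1.2 -5.7 -0. ] [449.9 313.3]
0.73 [ 1.  -6.9 -0. ] [438.3 311.3]
0.85 [ 0.7 -8.  -0. ] [426.9 307.9]
```

Emit:
move_arm --rows '[0.5,-1.1,0,0,0.9,-2.2,0,0,1.1,-3.4,0,0,1.2,-4.5,0,0,1.2,-5.7,0,0,1,-6.9,0,0,0.7,-8,0,0,0.7,-8,0,0,0.7,-8,0,0]'

```text
clock: 21.82
tcp_pos: [0.4254, 0.3075, 0.077]
orientation: [-2.192, -2.249, 0.003]
contact_force: [-1.1, 2.0, 8.9]
grip_width: 0.019
gripper_force: 20.8
```

Emit:
move_arm --rows '[0,0,0,0,0,0,0,0]'

```text
clock: 22.08
tcp_pos: [0.4254, 0.3076, 0.077]
orientation: [-2.192, -2.249, 0.003]
contact_force: [-1.6, 2.5, 7.8]
grip_width: 0.0189
gripper_force: 20.8
```

Emit:
move_arm --rows '[0,0,0,0,0,0,0,0,0,0,-4,0,0,0,-9,0,0,0,-14,0]' --fingers 0.6

```text
clock: 22.7
tcp_pos: [0.426, 0.307, 0.2175]
orientation: [2.193, 2.25, -0.004]
contact_force: [0.5, 0.7, 0.4]
grip_width: 0.0514
gripper_force: 0.0
```

Emit:
move_arm --rows '[-4,0,-1,0,-8,0,-3,0,-12,0,-5,0,-16,0,-5,0,-20,0,-5,0,-24,0,-5,0,-28,0,-5,0,-30,0,-5,0,-30,0,-5,0,-30,0,-5,0]'

```text
clock: 23.95
tcp_pos: [0.4343, 0.0089, 0.2665]
orientation: [-2.191, -2.251, 0.001]
contact_force: [0.3, 0.3, 0.3]
grip_width: 0.0516
gripper_force: 0.0
```

Run:
```python
from h import *
t=r.grab_frame("top");s=r.grab_frame("side"); print(r.get_obs()["tcp_pos"])
k=blob(t,(0,150,60),(6,255,255),(190,220,235,290)); c=pt("top",k[:,0].mean(0),.07)*1000; d=c-[461.4,214]; print(cv2.boundingRect(k),c,np.arctan2(d[1],d[0])-np.radians(91.5)+.524)
cv2.imwrite("pics/a6.png",np.hstack([cv2.resize(t[150:290,190:340],(400,373)),cv2.resize(s[160:300,270:420],(400,373))]))
```

```text
[0.434494   0.0091677  0.26659177]
(197, 264, 10, 7) [424.19047654 303.52650324] 0.891723950789709
```

View pics/a6.png

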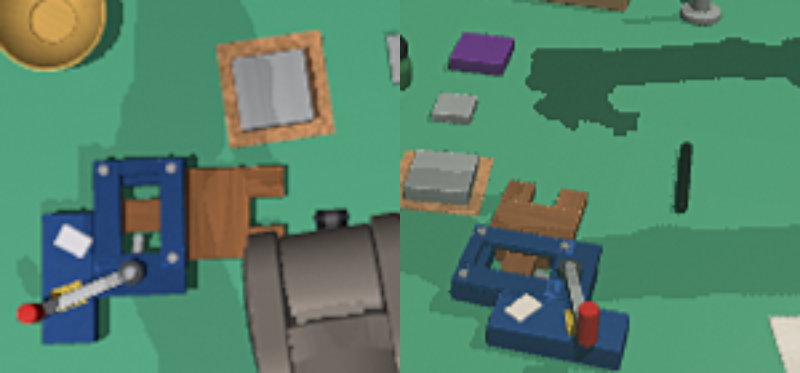

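The final view shows the block on the cork, the pin flush against the clamp with the dog in its neck, and the arm over the yellow mark. I'll cross-check the lever angle with both views before handing in.

Run:
```python
from h import *
s=r.grab_frame("side"); t=r.grab_frame("top")
B=np.radians(91.5);res=[]
for n,im,roi in(("side",s,(270,230,400,310)),("top",t,(190,220,235,290))):
    k=blob(im,(0,120,50),(8,255,255),roi); x,y,w,h=cv2.boundingRect(k); M=cv2.moments(k)
    print(n,(x,y,w,h),M["m10"]/M["m00"],M["m01"]/M["m00"])
    for q in(.75,.8,.85,.9,.95):
        a=q-.524+B; K=[.4614+.1*np.cos(a),.214+.1*np.sin(a)]
        print(q,px(n,K+[.078]).round(1),px(n,K+[.058]).round(1))
```

```text
side (337, 273, 8, 17) 340.1301247771836 280.9928698752228
0.75 [335.8 275.7] [335.5 281.8]
0.8 [337.9 275.7] [337.6 281.8]
0.85 [340.  275.7] [339.6 281.7]
0.9 [342.  275.5] [341.7 281.5]
0.95 [344.  275.3] [343.7 281.3]
top (196, 264, 11, 7) 200.95744680851064 267.0567375886525
0.75 [197.8 262.6] [199.7 262.5]
0.8 [198.3 264.5] [200.2 264.4]
0.85 [198.9 266.3] [200.8 266.2]
0.9 [199.6 268.1] [201.5 268. ]
0.95 [200.4 269.9] [202.3 269.7]
```

The side view gives about 0.86 and the top view about 0.87, so the lever is within tolerance. Handing in.

```bash
python3 -c "
from bench import r
print(r.hand_in())"
```

```text
the job is handed in; nothing more can be done
None
```

The job is handed in at about 24 s on the clock. The steel block is on the cork pad (about 4 mm off centre), the bench pin is fully home, and the lever is at the yellow mark (about 0.86 rad) and let go. I touched no bystanders; hand-in returned no verdict.

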